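Reload the insert tray and hold the parts case open

TASK

Lay the two loose steel mending plates flat in the insert tray: the long one lengthways in the long compartment and the short one lengthways in the empty small compartment, leaving the parts case shut meanwhile. Then raise the lid of the parts case and hold it open at about 60 degrees, so that a colleague with both hands on the tray can lower it into the case; the lid has no stay and falls shut by itself, so finish while still holding it there, steadily and with the gripper. Leave the parcel, the tape roll and the screwdriver where they are.

Things in the scene. Friction and masses are not known exactly. Their poses are not given: they have to be found in the camera images.
- long_plate: Loose flat steel mending plate, 130 long (its x) x 25 wide (its y) x 6 mm thick, four screw holes in a row on its centre line, about 150 g; starts lying flat on the bench at any yaw. Origin at the centre of its underside, z up.
- short_plate: Loose flat steel mending plate like the other but 80 long (its x) x 25 wide (its y) x 6 mm thick, about 92 g; starts lying flat on the bench at any yaw. Origin at the centre of its underside, z up.
- tray: Dull yellow plastic insert tray, fixed on the bench left or right of centre, 160 (x) x 186 (y) x 25 mm high; floor and walls 3 mm thick, dividers 23 mm high. A long compartment fills its -y side, lengthways along x; on the +y side are two small ones, lengthways along y: the +x one empty, the -x one full of bolts. Origin at the centre of its underside, z up; yaw within 0.3 rad of the world's.
- long_bay (a point): Centre of the floor of the tray's long compartment, 3 mm above the bench; axes as the tray's. The compartment is 154 (x) x 74 (y) x 22 mm deep; the long plate lies along x.
- short_bay (a point): Centre of the floor of the tray's empty small compartment, 3 mm above the bench; axes as the tray's. The compartment is 75 (x) x 103 (y) x 22 mm deep; the short plate lies along y.
- case: Closed blue plastic parts case, fixed on the bench on the other side of centre from the tray, 178 (its x) x 204 (its y) x 57 mm high with its lid. The hinge is on its -x side (towards the robot), the handle on its +x side (away from the robot). Origin at the centre of its underside, z up; yaw within 0.3 rad of the world's.
- lid (a joint): Opening angle of the case's lid (rad): 0 shut, growing as the handle side swings up and back towards the robot, 1.047 = 60 degrees, 1.85 at its stop. The lid (about 0.19 to 0.34 kg) is free on its hinge, both catches are already undone, and it falls shut from any angle under about 80 degrees.
- lid_handle (a point): Middle of the lid's bow handle: a round bar 12 mm thick, 90 mm of it straight and parallel to the hinge, on an arm at each end; 38 mm out from the lid's front edge (32 mm clear gap), 47 mm above the bench when shut, 216 mm from the hinge line. Axes turn with the lid: x away from the hinge, y along the bar, z out of the lid's top. The bar can turn between the fingers.
- lid_hinge (a point): Middle of the lid's hinge line, 44 mm above the bench, on the robot's side of the case; the line runs along the case's y.
- parcel: Bystander: parcel in brown paper, 90 x 150 x 60 mm, standing loose beyond the work. Origin at the centre of its underside.
- tape_roll: Bystander: roll of tan packing tape lying flat, 100 mm across, 48 mm high, loose. Origin at the centre of its underside.
- screwdriver: Bystander: black-handled screwdriver 190 mm long lying on the bench, loose.
Mind the look-alikes: they are no part of the job. What is shaped like the long_plate but purple is not meant.

How it is judged (in metres and radians):
On the way:
1. both plates lie flat and lengthways in their own compartments, the case still shut (z of long_plate in the frame of long_bay between -0.003 and 0.003 m and angle between each of long_plate, short_plate's own z axis and vertical below 0.06 rad and angle between the x axis of long_plate and the x axis of tray, either way round below 0.38 rad and x of long_plate in the frame of long_bay between -0.015 and 0.015 m and y of long_plate in the frame of long_bay between -0.028 and 0.028 m and linear speed of each of long_plate, short_plate below 0.03 m/s and z of short_plate in the frame of short_bay between -0.003 and 0.003 m and angle between the x axis of short_plate and the y axis of tray, either way round below 0.38 rad and x of short_plate in the frame of short_bay between -0.028 and 0.028 m and y of short_plate in the frame of short_bay between -0.015 and 0.015 m and value of joint lid below 0.1 rad), for 0.2 s.
At the end, for the whole second after the job is handed in: The lid stands still at 60 degrees, give or take 8, touched by the gripper's fingers and carried by nothing else loose; the long plate lies flat on the floor of the long compartment and the short plate on the floor of the empty small one, each along its compartment (value of joint lid between 0.908 and 1.187 rad and velocity of joint lid between -0.08 and 0.08 rad/s and contact force between the fingers and lid above 0.15 N and contact force between lid and parcel below 0.05 N and contact force between lid and tape_roll below 0.05 N and contact force between lid and screwdriver below 0.05 N and z of long_plate in the frame of long_bay between -0.003 and 0.003 m and angle between each of long_plate, short_plate's own z axis and vertical below 0.06 rad and angle between the x axis of long_plate and the x axis of tray, either way round below 0.38 rad and x of long_plate in the frame of long_bay between -0.015 and 0.015 m and y of long_plate in the frame of long_bay between -0.028 and 0.028 m and linear speed of each of long_plate, short_plate below 0.03 m/s and z of short_plate in the frame of short_bay between -0.003 and 0.003 m and angle between the x axis of short_plate and the y axis of tray, either way round below 0.38 rad and x of short_plate in the frame of short_bay between -0.028 and 0.028 m and y of short_plate in the frame of short_bay between -0.015 and 0.015 m); the arm keeps its last pose, push and grip.
It fails at once if the wrapped parcel is shifted by more than 3 cm (distance of parcel from where it was at the start of the episode above 0.03 m).
It fails at once if the roll of tape is shifted by more than 3 cm (distance of tape_roll from where it was at the start of the episode above 0.03 m).
It fails at once if the screwdriver is shifted by more than 3 cm (distance of screwdriver from where it was at the start of the episode above 0.03 m).
It also fails if it takes over 70 s, if anything falls off the work surface, if the arm or the gripper's body presses on something with over 40 N, if the wrist force passes 120 N, or if a joint passes its speed limit or range.

ROBOT

A 7-joint arm with a two-finger parallel gripper is mounted at the origin on the work surface. World frame = base frame: x ahead of the robot, y to its left, z up, the work surface at z = 0. Lengths are in mm, angles in rad, forces in N, time in s.
With the tool pointing down it reaches from about 400 to 875 mm from the base axis. Payload 4.4 kg.
Tool frame: the origin (TCP) lies at the very end of the fingers, on their centre line; the grasp point (between the pads) lies 19 mm behind it (ctrl.grasp_offset is the distance from the TCP to the grasp point, in mm); z points along the fingers, y is the line along which they close (so a half turn about z gives the same grasp; the last joint's range is limited). The gripper opens to 85 mm and grips with 20 to 120 N. Pads are 22 mm wide; open, the fingers measure 114 mm over their backs; the gripper's body (76 mm by 85 mm) begins 54 mm behind the grasp point. The pads swing forward as they close: fully open they stand 13 mm farther back than shut.
Start: joints at [1.12, 0.628, 0.038, 1.517, -0.027, 0.996, -0.02], TCP at [244.021, -602.471, 231.313] pointing down, gripper open.
Joint ranges: [-3.06, 3.06], [-0.37, 2.12], [-1.25, 1.32], [0.18, 2.47], [-1.1, 4.24], [0.23, 1.98], [-2.94, 2.94]. Speed limits (rad/s): [2.57, 2.57, 3.14, 3.14, 3.14, 3.14, 3.14].

INTERFACE

Orientations are given as [roll, pitch, yaw] about the fixed x, y, z axes, in that order (R = Rz(yaw) Ry(pitch) Rx(roll)).
In Python, from cell import status, cams, ctrl gives the robot as it stands.
- The arm moves only by the tool move_arm, never from a script. Its argument "plan" is a list of rows, each a list of 3 entries, a list of its own where there are three numbers: the shift along the world's x, y, z in mm, then the turn, a rotation vector about the world's x, y, z in degrees, then the opening, from 0 (shut) to 1 (fully open). In form: [[[x, y, z], [wx, wy, wz], gripper], ...]. A call has 1 to 10 rows; each row shifts and turns the commanded pose from where the row before left it; what a row does not reach is not made up. A row lasts 1/8 s, in which the tool goes at most 62.5 mm and 10.7 degrees, less where a joint would pass 70% of its speed; a pose out of reach is approached as far as the arm can. A call with a gripper value outside its range is refused whole. The fingers move at their own pace and stop on an object; the grip force is fixed at half the most. Time passes only in rows, so rows that do not move let the fingers close. It gives the time, the measured TCP pose, the force, the opening and the grip force at its end, in the units of the state.
- status.read_state(): the state, without advancing time (a new reading comes with each control period).
- cams.get_image(name): name is "scene" or "top" or "wrist"; returns the picture (384x512x3 uint8, blue, green, red); there is no depth.
- cams.camera_params(name): a dict with "K" (3x3 intrinsics, pixels), "pose" (4x4, takes a point from camera to world coordinates); the wrist camera has in their place "tool_from_camera" (4x4, takes a point from camera to tool coordinates, whose origin is the TCP and whose axes are the flange's). Camera axes: x right, y down, z forward; pixel columns grow to the right and rows downward; lengths in mm; the calibration is good to about 2 mm. A picture is of the moment at which its call begins: read the wrist's pose just before it. camera_params takes no time and is no camera call.
- ctrl.finish_job(): hands the job in; it is judged then, once.
The state is a dict: "clock": time; "qpos": joint angles; "qd": joint speeds; "tau": joint torques, N m; "eef_pos": TCP position; "tool_rot": TCP orientation; "force": force on the tool from outside, world axes, zero at the start; "torque": the same for the moment, N m; "width": finger opening in mm; "gripper_force": force on a finger pad.
Only numpy, scipy, OpenCV 4.12 (cv2) and the standard library are available. Lean on these libraries where they do the work, as an engineer would, in place of code of your own. Each camera call takes 0.05 s, during which the arm holds its last target. There are 200 camera calls.

## Working session

There is one attempt and no reset: what is moved stays moved. The work goes in short steps, Python scripts to look and compute and a tool call to move; the robot and the scene stay as the last step left them, time stands still between calls to the robot, and variables do not carry over. Pictures are saved under pics/ and viewed, at most 10 in all, crops included, and the job is handed in when it is done.

Besides the shell and the picture viewer there is one more tool, called as name([rows], argument=value, ...), one row to a line, values as JSON. move_arm: Moves the arm, as the interface text tells. Its arguments: {"type":"object","properties":{"plan":{"type":"array","items":{"type":"array"}}},"required":["plan"]}

```bash
ls; mkdir -p pics
python3 - <<'E'
from cell import status,cams,ctrl
import cv2,numpy as np
np.set_printoptions(precision=4,suppress=True)
for n in ("scene","top"):
    cv2.imwrite(f"pics/{n}0.png",cams.get_image(n)); p=cams.camera_params(n); print(n,p["K"],p["pose"])
print(cams.camera_params("wrist")); print(status.read_state(),ctrl.grasp_offset)
E
```

```text
pics
scene [[493.123    0.     251.4309]
 [  0.     493.123  191.6916]
 [  0.       0.       1.    ]] [[   0.8751    0.3907   -0.2857  995.4032]
 [   0.484    -0.7125    0.508  -731.9915]
 [  -0.0051   -0.5828   -0.8126 1239.2671]
 [   0.        0.        0.        1.    ]]
top [[498.0551   0.     251.3634]
 [  0.     498.0551 183.4316]
 [  0.       0.       1.    ]] [[  -0.0202   -0.9904    0.1371  402.0448]
 [  -0.9998    0.021     0.0049   17.7797]
 [  -0.0077   -0.137    -0.9905 1313.2994]
 [   0.        0.        0.        1.    ]]
{'K': array([[307.1267,   0.    , 254.8601],
       [  0.    , 307.1267, 188.2369],
       [  0.    ,   0.    ,   1.    ]]), 'tool_from_camera': array([[   0.0008,   -0.9613,   -0.2755,   70.2707],
       [   1.    ,    0.0006,    0.0005,    1.1085],
       [  -0.0003,   -0.2755,    0.9613, -141.0888],
       [   0.    ,    0.    ,    0.    ,    1.    ]])}
{'clock': 0.1, 'qpos': array([ 1.1202,  0.6292,  0.0385,  1.5183, -0.027 ,  0.9963, -0.02  ]), 'qd': array([-0.    , -0.0012,  0.0011, -0.0023,  0.0001, -0.0001,  0.0004]), 'tau': array([  0.0028, -56.4542,   1.2307, -19.3979,   0.0114,   0.0054,
         0.    ]), 'eef_pos': array([ 243.7769, -601.9159,  230.4806]), 'tool_rot': array([-3.1398,  0.    ,  0.3848]), 'force': array([-0.4554, -0.4666,  0.5989]), 'torque': array([ 0.0183, -0.0159, -0.0265]), 'gripper_force': 0.0, 'width': 85.38276092279447} 18.700000000000003
```

View pics/scene0.png

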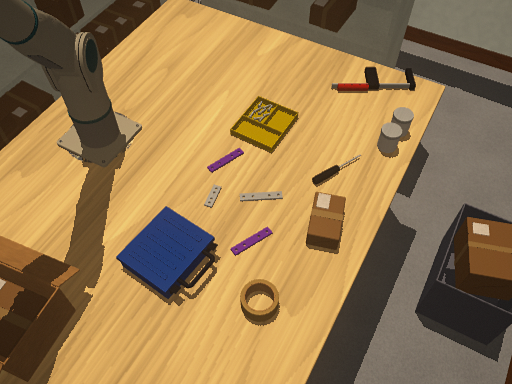

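View pics/top0.png

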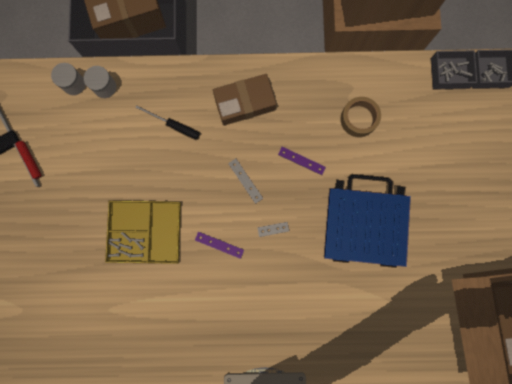

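Candidates for the long plate in top: grey strip (245,181), purple strips (302,160) and (219,245). For the short plate: grey strip (273,229). I choose the grey ones; the purple are look-alikes. The tray is at (145,231), with its long bay on the right (-y) and its empty small bay at (131,216). The case is at (368,227), with its handle at (370,180).

```bash
cat > h.py <<'E'
from cell import status,cams,ctrl
import cv2,numpy as np
from scipy.spatial.transform import Rotation as R
np.set_printoptions(precision=3,suppress=True)
def cam(n,st=None):
    p=cams.camera_params(n)
    if n!="wrist": return p["K"],p["pose"]
    T=np.eye(4);T[:3,:3]=R.from_euler('xyz',st["tool_rot"]).as_matrix();T[:3,3]=st["eef_pos"]
    return p["K"],T@p["tool_from_camera"]
def ray(c,px):
    K,P=c;d=P[:3,:3]@np.linalg.inv(K)@[px[0],px[1],1];return P[:3,3],d/np.linalg.norm(d)
def cast(c,px,z):
    o,d=ray(c,px);return o+d*(z-o[2])/d[2]
def tri(c1,p1,c2,p2):
    o1,d1=ray(c1,p1);o2,d2=ray(c2,p2)
    s=np.linalg.lstsq(np.c_[d1,-d2],o2-o1,rcond=None)[0]
    a,b=o1+s[0]*d1,o2+s[1]*d2;return (a+b)/2,np.linalg.norm(a-b)
def blobs(img,lo,hi,roi,amin=60,close=7):
    x0,y0,x1,y1=roi;m=np.zeros(img.shape[:2],np.uint8)
    m[y0:y1,x0:x1]=cv2.inRange(cv2.cvtColor(img,cv2.COLOR_BGR2HSV),lo,hi)[y0:y1,x0:x1]
    m=cv2.morphologyEx(m,cv2.MORPH_CLOSE,np.ones((close,close)))
    cs=cv2.findContours(m,cv2.RETR_EXTERNAL,cv2.CHAIN_APPROX_NONE)[0]
    return sorted([c for c in cs if cv2.contourArea(c)>amin],key=cv2.contourArea,reverse=True)
def ground_rect(c,cont,z):
    pts=np.array([cast(c,p,z)[:2] for p in cont[:,0,:].astype(float)],np.float32)
    (ctr,(w,h),a)=cv2.minAreaRect(pts)
    if w<h: w,h,a=h,w,a+90
    return np.array(ctr),w,h,((a+90)%180)-90   # long-axis angle deg
E
python3 - <<'E'
from h import *
t=cv2.imread("pics/top0.png");s=cv2.imread("pics/scene0.png")
ct,cs=cam("top"),cam("scene")
GREY=((0,0,110),(179,60,255));YEL=((22,120,40),(35,255,255));BLU=((105,120,30),(125,255,255))
hs=cv2.cvtColor(t,cv2.COLOR_BGR2HSV);print(hs[181,243],hs[225,268],hs[230,165],hs[227,368],hs[200,200])
for nm,col,rt,rs,z in (("long",GREY,(225,150,268,210),(235,185,290,208),6),("short",GREY,(252,215,295,242),(200,180,225,212),6),
     ("tray",YEL,(95,190,195,275),(220,90,305,160),25),("case",BLU,(310,180,425,275),(105,200,225,300),57)):
    b=blobs(t,*col,rt);c=blobs(s,*col,rs)
    print(nm,[cv2.contourArea(x) for x in b],[cv2.contourArea(x) for x in c])
    if b: print(' top',*ground_rect(ct,b[0],z), cv2.boxPoints(cv2.minAreaRect(b[0])).tolist())
    if c: print(' scene',*ground_rect(cs,c[0],z), cv2.boxPoints(cv2.minAreaRect(c[0])).tolist())
    if b and c:
        f=lambda q:np.array([cv2.moments(q)[k]/cv2.moments(q)['m00'] for k in('m10','m01')])
        print(' tri',tri(ct,f(b[0]),cs,f(c[0])))
crop=np.hstack([cv2.resize(t[145:255,195:330],None,fx=3,fy=3,interpolation=2),cv2.resize(t[160:270,320:420],None,fx=3,fy=3,interpolation=2)])
cv2.imwrite("pics/crop.png",crop);print(crop.shape)
E
```

```text
[ 17  32 126] [ 16  66 131] [ 22 162 143] [109 167  90] [ 16 109 162]
long [382.0] [184.0]
 top [591.432  40.612] 127.61843872070312 23.675655364990234 32.759971618652344 [[228.14361572265625, 163.25579833984375], [235.52877807617188, 158.25994873046875], [262.2688293457031, 197.78872680664062], [254.8836669921875, 202.78457641601562]]
 scene [593.357  39.837] 127.14851379394531 20.106473922729492 32.64136505126953 [[239.72305297851562, 194.015380859375], [280.9845886230469, 191.72308349609375], [281.2830505371094, 197.09539794921875], [240.02151489257812, 199.3876953125]]
 tri (array([591.625,  40.64 ,   3.63 ]), np.float64(0.9030414686140434))
short [240.0] [136.5]
 top [461.71  -29.614] 78.5024642944336 24.017086029052734 -79.9189281463623 [[257.2692565917969, 227.34613037109375], [286.6923522949219, 221.46151733398438], [288.5000305175781, 230.49996948242188], [259.0769348144531, 236.38458251953125]]
 scene [463.531 -31.233] 77.64766693115234 23.22264862060547 -80.7584981918335 [[204.00003051757812, 204.0], [213.80001831054688, 184.39999389648438], [220.20001220703125, 187.600006
[... 511 characters left out ...]
155.29124450683594]]
 tri (array([461.698, 308.852,  13.056]), np.float64(0.061099287174401974))
case [5460.5] [4091.5]
 top [ 461.058 -264.151] 200.91676330566406 179.15185546875 83.10357666015625 [[323.0766296386719, 258.2206726074219], [330.0603942871094, 187.21905517578125], [411.7617492675781, 195.2552490234375], [404.7779846191406, 266.2568664550781]]
 scene [ 462.532 -271.076] 207.45974731445312 176.29367065429688 83.57882690429688 [[115.21986389160156, 258.01751708984375], [168.4494171142578, 197.69070434570312], [213.3307342529297, 237.29190063476562], [160.10118103027344, 297.61871337890625]]
 tri (array([ 459.618, -267.859,   43.903]), np.float64(2.3350991192136474))
(330, 705, 3)
```

View pics/crop.png

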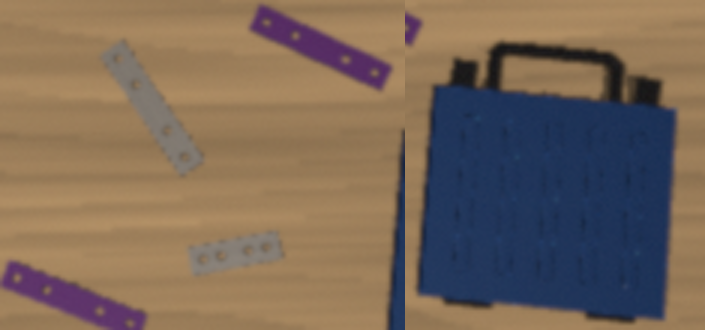

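The crop confirms the two grey, four-hole plates and the purple decoys outside them; the case is shut, its bow handle on top. Moving above the long plate.

move_arm([
  [[24,43,0],[0,0,1],1],
  [[24,43,0],[0,0,1],1],
  [[24,43,0],[0,0,1],1],
  [[24,43,0],[0,0,1],1],
  [[24,43,0],[0,0,1],1],
  [[24,43,0],[0,0,1],1],
  [[24,43,0],[0,0,1],1],
  [[24,43,0],[0,0,1],1],
  [[24,43,0],[0,0,1],1],
  [[24,43,0],[0,0,1],1],
])

```text
clock: 1.35
eef_pos: [484.4, -171.0, 231.1]
tool_rot: [-3.141, 0.0, 0.56]
force: [1.4, -0.5, 0.3]
width: 85.0
gripper_force: 0.0
```

move_arm([
  [[21,42,0],[0,0,0.7],1],
  [[21,42,0],[0,0,0],0.5],
  [[21,42,0],[0,0,0],0.5],
  [[21,42,0],[0,0,0],0.5],
  [[22,42,-20],[0,0,0],0.5],
  [[0,0,-20],[0,0,0],0.5],
  [[0,0,0],[0,0,0],0.5],
  [[0,0,0],[0,0,0],0.5],
])

```text
clock: 2.35
eef_pos: [590.1, 36.6, 191.8]
tool_rot: [3.141, -0.0, 0.57]
force: [0.2, -0.3, -1.2]
width: 42.9
gripper_force: 0.0
```

Run:
```python
from h import *
st=status.read_state();c=cam("wrist",st);im=cams.get_image("wrist");cv2.imwrite("pics/w1.png",im)
print(st["eef_pos"],np.degrees(st["tool_rot"]),st["width"],st["force"],st["qpos"])
K,P=c
def proj(p):
    q=K@(P[:3,:3].T@(np.array(p)-P[:3,3]));return q[:2]/q[2]
print(proj([591.4,40.6,6]),proj([461.7,-29.6,6]))
```

```text
[590.125  36.599 191.775] [179.967  -0.001  32.669] 42.85998818887641 [ 0.199 -0.264 -1.189] [-0.075  0.588 -0.054  1.729  0.042  0.825 -1.149]
[251.084 164.401] [242.416 283.359]
```

View pics/w1.png

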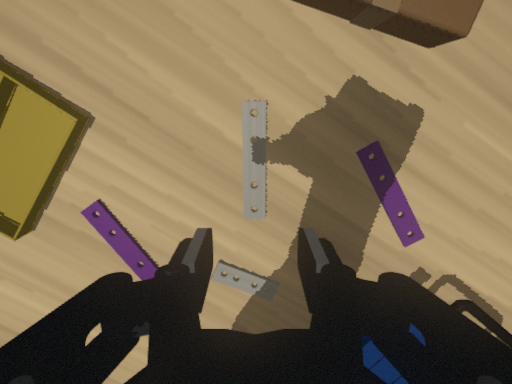

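The wrist picture shows the grey long plate at about (255,159), aligned with the fingers, and the short one at (245,280). I'll refine by casting the plate's rectangle.

Run:
```python
from h import *
st=status.read_state();c=cam("wrist",st);im=cv2.imread("pics/w1.png")
b=blobs(im,(0,0,60),(179,55,255),(235,90,280,228),200)
for x in b: print(cv2.boundingRect(x),*ground_rect(c,x,6))
print(cast(c,(244,100),6),cast(c,(268,100),6),cast(c,(266,219),6),cast(c,(244,219),6), (cast(c,(244,100),6)+cast(c,(267,219),6))/2)
# height: wrist/top triangulation on end-holes
ct=cam("top"); t=cv2.imread("pics/top0.png")
g=cv2.cvtColor(im,cv2.COLOR_BGR2HSV); 
f=lambda q:np.array([cv2.moments(q)[k]/cv2.moments(q)['m00'] for k in('m10','m01')])
bt=blobs(t,(0,0,110),(179,60,255),(225,150,268,210))[0]
print(tri(c,f(b[0]),ct,f(bt)))
```

```text
(242, 101, 25, 118) [595.044  39.105] 128.2919158935547 25.09815788269043 32.70906448364258
[644.415  82.757   6.   ] [657.696  62.073   6.   ] [547.481  -7.802   6.   ] [533.929  13.326   6.   ] [596.256  36.998   6.   ]
(array([594.67 ,  39.987, -17.947]), np.float64(1.6077835284272415))
```

move_arm([
  [[3.5,3,-40],[0,0,0],0.5],
  [[0,0,-40],[0,0,0],0.5],
  [[0,0,-40],[0,0,0],0.5],
  [[0,0,-40],[0,0,0],0.5],
  [[0,0,-15],[0,0,0],0.5],
  [[0,0,-10],[0,0,0],0.5],
  [[0,0,0],[0,0,0],0.5],
  [[0,0,0],[0,0,0],0.5],
])

```text
clock: 3.4
eef_pos: [594.6, 40.6, 7.6]
tool_rot: [3.141, -0.002, 0.571]
force: [0.6, -0.9, 0.2]
width: 42.9
gripper_force: 0.0
```

move_arm([
  [[-1,-1,-4],[0,0,0],0.5],
  [[0,0,-2],[0,0,0],0.5],
  [[0,0,0],[0,0,0],0.5],
  [[0,0,0],[0,0,0],0.3],
  [[0,0,0],[0,0,0],0],
  [[0,0,0],[0,0,0],0],
  [[0,0,0],[0,0,0],0],
  [[0,0,0],[0,0,0],0],
])

```text
clock: 4.4
eef_pos: [592.6, 39.6, 0.6]
tool_rot: [3.141, -0.0, 0.572]
force: [-0.6, 0.5, 5.2]
width: 22.4
gripper_force: 59.2
```

move_arm([
  [[0,0,10],[0,0,0],0],
  [[0,0,30],[0,0,0],0],
  [[0,0,40],[0,0,0],0],
  [[0,0,20],[0,0,0],0],
  [[0,0,0],[0,0,0],0],
])

```text
clock: 5.03
eef_pos: [593.7, 39.6, 102.0]
tool_rot: [3.14, -0.003, 0.571]
force: [-0.4, -0.0, -1.9]
width: 22.7
gripper_force: 59.1
```

Run:
```python
from h import *
st=status.read_state();im=cams.get_image("wrist")
print(st["eef_pos"],st["width"],st["force"])
t=cams.get_image("top");cv2.imwrite("pics/t2.png",t)
cv2.imwrite("pics/w2.png",np.hstack([cv2.resize(im,(448,336)),cv2.resize(t[120:260,190:330],(336,336))]))
```

```text
[593.747  39.58  101.97 ] 22.70377746180145 [-0.418 -0.023 -1.949]
```

View pics/w2.png

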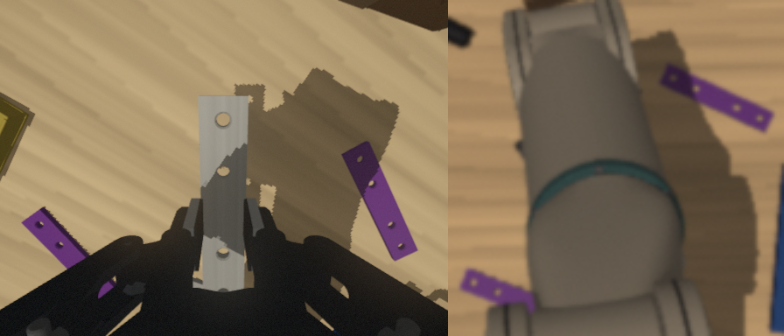

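Plate held level, its middle some 4 mm ahead of the grasp point. Carrying it over the long bay.

move_arm([
  [[-22.5,35.5,5],[0,0,-5.7],0],
  [[-22.5,35.5,5],[0,0,-5.7],0],
  [[-22.5,35.5,0],[0,0,-5.7],0],
  [[-22.5,35.5,0],[0,0,-5.7],0],
  [[-22.5,35.5,0],[0,0,-5.7],0],
  [[-22.5,35.5,0],[0,0,-5.4],0],
  [[0,0,0],[0,0,0],0],
  [[0,0,0],[0,0,0],0],
])

```text
clock: 6.12
eef_pos: [457.2, 251.8, 109.4]
tool_rot: [3.14, 0.001, -0.019]
force: [0.8, -0.7, -1.2]
width: 22.5
gripper_force: 59.2
```

Run:
```python
from h import *
st=status.read_state();im=cams.get_image("wrist")
print(st["eef_pos"],np.degrees(st["tool_rot"]),st["width"],st["force"])
cv2.imwrite("pics/w3.png",im)
```

```text
[457.216 251.793 109.4  ] [179.901   0.057  -1.109] 22.480462881604836 [ 0.775 -0.681 -1.24 ]
```

View pics/w3.png

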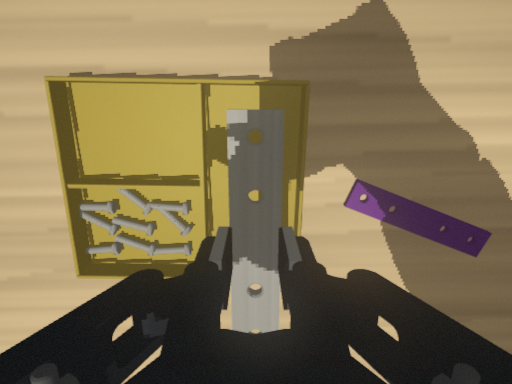

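Tray rim corners are visible in the wrist view at (47,79), (308,83) and (78,278), the divider top at (205,84). The held plate lies over the long bay.

Run:
```python
from h import *
st=status.read_state();c=cam("wrist",st);ct=cam("top");cs=cam("scene")
A=cast(c,(47,78),25);B=cast(c,(309,82),25);C=cast(c,(78,279),25)
print(A,B,C,np.linalg.norm(A-B),np.linalg.norm(A-C))
u=(A-B)/np.linalg.norm(A-B);yaw=np.degrees(np.arctan2(-u[0],u[1]));print("yaw",yaw)
o=(A+B)/2+np.array([-u[1],u[0],0])*80;print("tray origin",o)   # -x direction
x=np.array([u[1],-u[0],0])
print("long",o-53*u,"short",o+38.5*u+39.5*x)
# plate centre in hand
print("plate ctr",(cast(c,(255,195),108)+cast(c,(256,288),108))/2)
# rim height from top+scene
print(tri(ct,(107,200),cs,(264,96)),)
```

```text
[546.06  392.131  25.   ] [539.787 210.732  25.   ] [388.065 398.991  25.   ] 181.5077392866296 158.14416706200512
yaw -1.9806222687859625
tray origin [462.972 304.197  25.   ]
long [461.14  251.228  25.   ] short [503.779 341.308  25.   ]
plate ctr [458.168 249.898 108.   ]
(array([496.659, 328.403, 156.851]), np.float64(91.04029017008818))
```

move_arm([
  [[3,2,-35],[0,0,-0.5],0],
  [[0,0,-35],[0,0,0],0],
  [[0,0,-20],[0,0,0],0],
  [[0,0,-10],[0,0,0],0],
  [[0,0,0],[0,0,0],0],
  [[0,0,0],[0,0,0],0],
])

```text
clock: 6.92
eef_pos: [461.3, 254.4, 11.0]
tool_rot: [-3.141, -0.001, -0.029]
force: [0.4, 0.4, -1.3]
width: 22.6
gripper_force: 59.2
```

move_arm([
  [[0,0,-4],[0,0,0],0],
  [[0,0,-2],[0,0,0],0],
  [[0,0,0],[0,0,0],0],
  [[0,0,0],[0,0,0],0.4],
  [[0,0,0],[0,0,0],0.4],
  [[0,0,0],[0,0,0],0.4],
  [[0,0,15],[0,0,0],0.4],
  [[0,0,40],[0,0,0],0.4],
  [[0,0,60],[0,0,0],0.5],
  [[0,0,0],[0,0,0],0.5],
])

```text
clock: 8.18
eef_pos: [463.5, 256.0, 124.4]
tool_rot: [-3.136, -0.008, -0.029]
force: [-0.1, 0.5, 0.3]
width: 42.7
gripper_force: 0.0
```

Run:
```python
from h import *
st=status.read_state();im=cams.get_image("wrist")
print(st["eef_pos"],np.degrees(st["tool_rot"]),st["width"],st["force"])
c=cam("wrist",st);cv2.imwrite("pics/w4.png",im)
b=blobs(im,(0,0,50),(179,60,255),(215,70,320,300),300)
for x in b: print(cv2.boundingRect(x),*ground_rect(c,x,9))
```

```text
[463.5   256.04  124.378] [-179.7     -0.472   -1.663] 42.669409493946596 [-0.106  0.549  0.312]
(243, 111, 30, 144) [462.649 253.382] 128.11366271972656 24.575109481811523 -1.4780654907226562
```

View pics/w4.png

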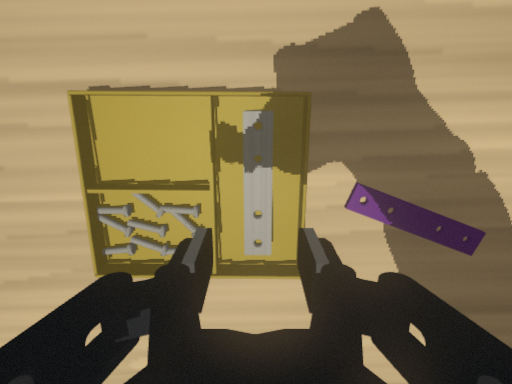

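The long plate lies along the middle of the long bay, from (257,111) to (257,255). On to the short plate.

move_arm([
  [[0,-28.6,3],[0,0,10.2],0.5],
  [[0,-28.6,3],[0,0,10.2],0.5],
  [[0,-28.6,3],[0,0,10.2],0.5],
  [[0,-28.6,3],[0,0,10.2],0.5],
  [[0,-28.6,3],[0,0,10.2],0.5],
  [[0,-28.6,3],[0,0,10.2],0.5],
  [[0,-28.6,3],[0,0,10.2],0.5],
  [[0,-28.6,3],[0,0,10.2],0.5],
  [[0,-28.6,3],[0,0,10.2],0.5],
  [[0,-28.6,3],[0,0,10.2],0.5],
])

```text
clock: 9.48
eef_pos: [459.5, -32.4, 148.7]
tool_rot: [-3.14, -0.001, 1.757]
force: [0.5, -0.2, -0.2]
width: 43.0
gripper_force: 0.0
```

move_arm([
  [[0,0,0],[0,0,0],0.5],
  [[0,0,0],[0,0,0],0.5],
])

```text
clock: 9.72
eef_pos: [460.0, -30.9, 148.9]
tool_rot: [-3.141, -0.001, 1.75]
force: [-0.2, -0.1, -0.0]
width: 42.7
gripper_force: 0.0
```

Run:
```python
from h import *
st=status.read_state();im=cams.get_image("wrist")
print(st["eef_pos"],np.degrees(st["tool_rot"]),st["width"],st["force"],st["qpos"])
c=cam("wrist",st);cv2.imwrite("pics/w5.png",im)
b=blobs(im,(0,0,50),(179,60,255),(150,60,360,300),300)
for x in b: print(cv2.boundingRect(x),*ground_rect(c,x,6))
```

```text
[460.001 -30.924 148.885] [-179.945   -0.057  100.267] 42.677000857001055 [-0.18 -0.09 -0.03] [ 0.294  0.522 -0.406  2.104  0.364  0.584 -0.192]
(246, 134, 28, 82) [464.513 -30.434] 79.26889038085938 24.873043060302734 -80.14303970336914
(178, 228, 29, 45) [ 408.948 -117.819] 52.34032440185547 21.225971221923828 83.20435333251953
(303, 228, 26, 45) [536.266 -94.929] 52.892921447753906 15.035796165466309 -61.80475044250488
```

Plate at (464.5, -30.4), angle -80.1°. Move +4 in x and go down, to the TCP z (0.6) which worked before.

move_arm([
  [[4,0.5,-40],[0,0,-0.3],0.5],
  [[0,0,-40],[0,0,0],0.5],
  [[0,0,-40],[0,0,0],0.5],
  [[0,0,-15],[0,0,0],0.5],
  [[0,0,-7],[0,0,0],0.5],
  [[0,0,0],[0,0,0],0.5],
  [[0,0,0],[0,0,0],0.5],
])

```text
clock: 10.65
eef_pos: [464.7, -30.2, 7.6]
tool_rot: [3.141, -0.0, 1.747]
force: [-0.4, -0.0, -0.2]
width: 42.7
gripper_force: 0.0
```

move_arm([
  [[0,0,-4],[0,0,0],0.5],
  [[0,0,-2],[0,0,0],0.5],
  [[0,0,0],[0,0,0],0.5],
  [[0,0,0],[0,0,0],0.3],
  [[0,0,0],[0,0,0],0],
  [[0,0,0],[0,0,0],0],
  [[0,0,0],[0,0,0],0],
  [[0,0,0],[0,0,0],0],
])

```text
clock: 11.65
eef_pos: [464.6, -31.0, 1.8]
tool_rot: [3.141, 0.0, 1.746]
force: [-0.4, 0.8, 4.7]
width: 22.5
gripper_force: 58.6
```

move_arm([
  [[0,0,10],[0,0,0],0],
  [[0,0,30],[0,0,0],0],
  [[0,0,40],[0,0,0],0],
  [[0,0,30],[0,0,0],0],
  [[0,0,0],[0,0,0],0],
])

```text
clock: 12.28
eef_pos: [465.9, -31.2, 113.5]
tool_rot: [3.137, 0.001, 1.745]
force: [0.5, -0.7, -1.0]
width: 22.4
gripper_force: 59.1
```

move_arm([
  [[4.6,46.7,0],[0,0,-1.4],0],
  [[4.6,46.7,0],[0,0,-1.4],0],
  [[4.6,46.7,0],[0,0,-1.4],0],
  [[4.6,46.7,0],[0,0,-1.4],0],
  [[4.6,46.7,0],[0,0,-1.5],0],
  [[4.6,46.7,0],[0,0,-1.5],0],
  [[4.6,46.7,0],[0,0,-1.5],0],
  [[4.6,46.7,0],[0,0,-1.5],0],
  [[0,0,0],[0,0,0],0],
  [[0,0,0],[0,0,0],0],
])

```text
clock: 13.52
eef_pos: [500.5, 341.4, 110.0]
tool_rot: [-3.14, 0.003, 1.544]
force: [0.2, -0.2, -1.5]
width: 22.4
gripper_force: 59.1
```

Run:
```python
from h import *
st=status.read_state();im=cams.get_image("wrist")
print(st["eef_pos"],np.degrees(st["tool_rot"]),st["width"],st["force"],st["qpos"])
cv2.imwrite("pics/w6.png",im)
```

```text
[500.537 341.403 110.001] [-179.901    0.154   88.472] 22.417340409755365 [ 0.242 -0.233 -1.464] [-0.406  0.744 -0.39   1.741  0.394  0.738 -1.026]
```

View pics/w6.png

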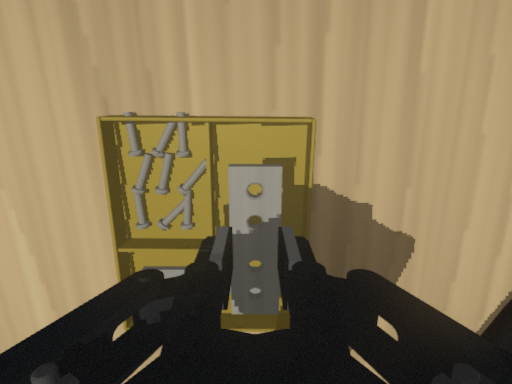

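The wrist view shows the bay rim at top (262,121), right (309,180), the divider at x≈214 and the cross divider at about y≈246; the plate holes run from (255,189) to (255,291).

Run:
```python
from h import *
st=status.read_state();c=cam("wrist",st)
A=cast(c,(99,118),25);B=cast(c,(315,118),25);print(A,B,np.linalg.norm(A-B))
d=(A-B)/np.linalg.norm(A-B);y=np.array([-d[1],d[0],0]);y=y*np.sign(y[1])
o=(A+B)/2-93*y;x=-d;print("yaw",np.degrees(np.arctan2(x[1],x[0])),"o",o,"short",o+38.5*y+39.5*x)
print("divider",cast(c,(163,246),23),"plate",(cast(c,(255,189),108)+cast(c,(255,291),108))/2)
```

```text
[391.139 400.109  25.   ] [546.458 395.909  25.   ] 155.37509803721156
yaw -1.5492146306391976 o [466.284 305.043  25.   ] short [506.811 342.461  25.   ]
divider [425.328 296.76   23.   ] plate [501.924 339.623 108.   ]
```

move_arm([
  [[3.5,2,-35],[0,0,0],0],
  [[0,0,-35],[0,0,0],0],
  [[0,0,-20],[0,0,0],0],
  [[0,0,-9],[0,0,0],0],
  [[0,0,0],[0,0,0],0],
  [[0,0,0],[0,0,0],0],
])

```text
clock: 14.32
eef_pos: [505.5, 345.2, 13.4]
tool_rot: [3.14, -0.001, 1.544]
force: [-0.7, -0.1, -0.6]
width: 22.3
gripper_force: 59.1
```

move_arm([
  [[0,-1,-5],[0,0,0],0],
  [[0,0,-3],[0,0,0],0],
  [[0,0,0],[0,0,0],0],
  [[0,0,0],[0,0,0],0.4],
  [[0,0,0],[0,0,0],0.4],
  [[0,0,0],[0,0,0],0.4],
  [[0,0,15],[0,0,0],0.4],
  [[0,0,40],[0,0,0],0.4],
  [[0,0,60],[0,0,0],0.5],
  [[0,0,0],[0,0,0],0.5],
])

```text
clock: 15.58
eef_pos: [507.6, 346.4, 125.2]
tool_rot: [3.133, -0.007, 1.544]
force: [-0.1, -0.0, 0.2]
width: 42.3
gripper_force: 0.0
```

Run:
```python
from h import *
st=status.read_state();im=cams.get_image("wrist")
print(st["eef_pos"],np.degrees(st["tool_rot"]),st["width"],st["force"],st["qpos"])
c=cam("wrist",st);cv2.imwrite("pics/w7.png",im)
b=blobs(im,(0,0,50),(179,60,255),(215,100,310,260),300)
for x in b: print(cv2.boundingRect(x),*ground_rect(c,x,9))
```

```text
[507.635 346.386 125.199] [179.53   -0.402  88.439] 42.28873740418926 [-0.067 -0.005  0.217] [-0.397  0.729 -0.404  1.721  0.39   0.761 -1.019]
(236, 141, 30, 89) [505.494 343.854] 79.32935333251953 24.39201545715332 88.13213348388672
```

The short plate lies flat at (505,344) with the right angle, within 3 mm of the bay centre. Now to the case handle, expected near (587,-280).

move_arm([
  [[5,-30,20],[0,0,-0.4],0.4],
  [[5,-48,10],[0,0,-0.4],0.4],
  [[5,-50,10],[0,0,-0.4],0.4],
  [[5,-50,5],[0,0,-0.4],0.4],
  [[5,-50,5],[0,0,-0.4],0.4],
  [[5,-50,5],[0,0,-0.4],0.4],
  [[5,-50,5],[0,0,-0.4],0.4],
  [[5,-50,5],[0,0,-0.4],0.4],
  [[5,-50,0],[0,0,-0.4],0.4],
  [[5,-50,0],[0,0,-0.4],0.4],
])

```text
clock: 16.88
eef_pos: [554.1, -136.0, 183.6]
tool_rot: [-3.14, -0.0, 1.474]
force: [1.2, -0.1, 0.2]
width: 34.2
gripper_force: 0.0
```

move_arm([
  [[7,-50,0],[0,0,-0.4],0.4],
  [[7,-50,0],[0,0,-0.4],0.4],
  [[7,-50,0],[0,0,-0.4],0.4],
  [[0,-28,0],[0,0,0],0.4],
  [[0,0,0],[0,0,0],0.4],
  [[0,0,0],[0,0,0],0.4],
])

```text
clock: 17.62
eef_pos: [575.6, -310.4, 183.7]
tool_rot: [-3.14, -0.002, 1.454]
force: [-0.2, 1.0, -0.7]
width: 34.3
gripper_force: 0.0
```

Run:
```python
from h import *
st=status.read_state();im=cams.get_image("wrist")
print(st["eef_pos"],np.degrees(st["tool_rot"]),st["width"],st["force"],st["qpos"])
cv2.imwrite("pics/w8.png",im)
```

```text
[ 575.59  -310.433  183.666] [-179.923   -0.11    83.332] 34.29306615615732 [-0.239  0.953 -0.704] [ 0.715  0.721 -0.458  1.543  0.361  0.965  0.031]
```

View pics/w8.png

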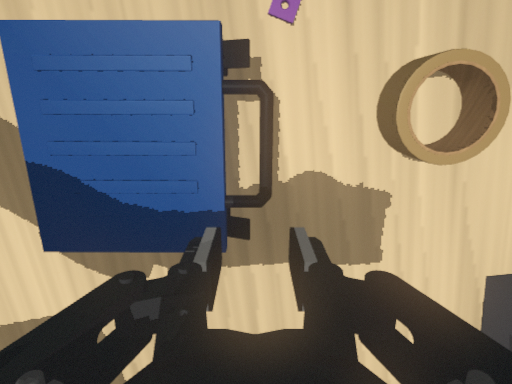

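Handle bar at (266,85)–(266,203) in the wrist view, parallel to the fingers; tape roll far off at (453,105). Cross-check against the top view bar middle (370,178.5).

Run:
```python
from h import *
st=status.read_state();c=cam("wrist",st);ct=cam("top")
print(cast(c,(266,85),47),cast(c,(266,203),47),cast(c,(266,144),47),cast(ct,(370,178.5),47))
print(tri(c,(266,144),ct,(370,178.5)))
A=cast(c,(220,21),57);B=cast(c,(227,251),57);print(A,B,np.linalg.norm(A-B),np.degrees(np.arctan2(*(A-B)[[1,0]])))
```

```text
[ 595.619 -229.951   47.   ] [ 584.442 -336.276   47.   ] [ 590.324 -280.321   47.   ] [ 583.632 -280.515   47.   ]
(array([ 589.654, -286.586,   13.934]), np.float64(4.26272757958787))
[ 564.304 -178.755   57.   ] [ 542.009 -377.113   57.   ] 199.6072034421244 83.5869607623262
```

move_arm([
  [[8,10,-15],[0,0,0],0.4],
  [[3,10,-30],[0,0,0],0.4],
  [[0,10,-20],[0,0,0],0.4],
  [[0,0,0],[0,0,0],0.4],
  [[0,0,0],[0,0,0],0.4],
])

```text
clock: 18.3
eef_pos: [587.6, -281.9, 119.7]
tool_rot: [3.141, 0.0, 1.454]
force: [-0.5, 0.1, 0.2]
width: 34.2
gripper_force: 0.0
```

Run:
```python
from h import *
st=status.read_state();im=cams.get_image("wrist")
print(st["eef_pos"],np.degrees(st["tool_rot"]),st["width"])
cv2.imwrite("pics/w9.png",im)
```

```text
[ 587.606 -281.866  119.724] [179.948   0.006  83.308] 34.22636435033452
```

View pics/w9.png

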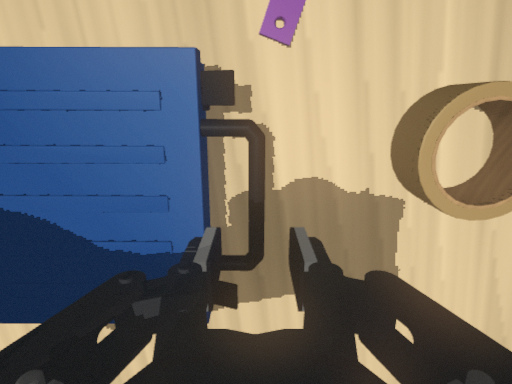

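Bar now at x≈257, rows 120–270 (middle (257,195)). Triangulating from the two wrist places.

Run:
```python
from h import *
a=dict(eef_pos=np.array([575.59,-310.433,183.666]),tool_rot=np.radians([-179.923,-.11,83.332]))
b=status.read_state();ca,cb=cam("wrist",a),cam("wrist",b)
for pa,pb in(((266,80),(257,120)),((266,207),(257,270)),((266,143.5),(257,195))): print(tri(ca,pa,cb,pb),cast(cb,pb,47))
R0=R.from_euler('xyz',b["tool_rot"]).as_matrix()
M=cast(cb,(257,193),47);print("mid in tool",R0.T@(M-b["eef_pos"]))
# measure bar column by darkness
im=cv2.imread("pics/w9.png")
for v in (150,180,205):
    g=cv2.cvtColor(im,cv2.COLOR_BGR2GRAY)[v,225:300];xs=np.where(g<45)[0]+225;print(v,xs.min(),xs.max())
```

```text
(array([ 596.145, -226.704,   51.174]), np.float64(1.2304292195431439)) [ 596.733 -227.151   47.   ]
(array([ 583.702, -338.979,   51.398]), np.float64(0.16316432243144835)) [ 583.513 -341.623   47.   ]
(array([ 590.298, -280.239,   47.087]), np.float64(0.6091975945623691)) [ 590.589 -280.35    47.   ]
mid in tool [ 4.04   2.538 73.113]Traceback (most recent call last):
  File "<stdin>", line 10, in <module>
    return umr_minimum(a, axis, None, out, keepdims, initial, where)
ValueError: zero-size array to reduction operation minimum which has no identity
```

move_arm([
  [[2.5,1,-30],[0,0,0.2],0.4],
  [[0,0,-30],[0,0,0],0.4],
  [[0,0,-20],[0,0,0],0.4],
  [[0,0,0],[0,0,0],0.4],
  [[0,0,0],[0,0,0],0.4],
])

```text
clock: 18.98
eef_pos: [590.3, -281.7, 40.4]
tool_rot: [3.14, 0.0, 1.456]
force: [0.4, 0.1, 0.3]
width: 33.9
gripper_force: 0.0
```

move_arm([
  [[0,0,-10],[0,0,0],0.4],
  [[0,0,0],[0,0,0],0.4],
  [[0,0,0],[0,0,0],0.2],
  [[0,0,0],[0,0,0],0],
  [[0,0,0],[0,0,0],0],
  [[0,0,0],[0,0,0],0],
  [[0,0,0],[0,0,0],0],
])

```text
clock: 19.85
eef_pos: [588.8, -281.4, 29.6]
tool_rot: [-3.141, 0.0, 1.456]
force: [-3.7, 0.7, 5.6]
width: 9.8
gripper_force: 58.7
```

Bar gripped (9.8 mm reading, same 2.5 mm bias as on the plates). Working out the arc.

Run:
```python
from h import *
th=np.radians(np.arange(0,61,3));b=th/3;a=th+.8*np.pi/180
x=216*np.cos(a)+18.7*np.sin(b);z=216*np.sin(a)-18.7*np.cos(b)
d=np.c_[np.diff(x),np.diff(z)]
for i,(u,w) in enumerate(d): print(3*i+3,round(u*.993,1),round(-u*.115,1),round(w,1))
print(x[-1]-x[0],z[-1]-z[0])
```

```text
3 -0.1 0.0 11.3
6 -0.7 0.1 11.3
9 -1.3 0.2 11.2
12 -1.9 0.2 11.1
15 -2.5 0.3 11.0
18 -3.0 0.3 10.8
21 -3.6 0.4 10.6
24 -4.1 0.5 10.4
27 -4.7 0.5 10.2
30 -5.2 0.6 9.9
33 -5.7 0.7 9.6
36 -6.2 0.7 9.3
39 -6.6 0.8 8.9
42 -7.1 0.8 8.6
45 -7.5 0.9 8.2
48 -7.9 0.9 7.8
51 -8.3 1.0 7.3
54 -8.7 1.0 6.9
57 -9.0 1.0 6.4
60 -9.4 1.1 5.9
-104.20548213185344 186.663085728327
```

move_arm([
  [[0,0,11.3],[-0.12,-1,0],0],
  [[-0.7,0.1,11.3],[-0.12,-1,0],0],
  [[-1.3,0.2,11.2],[-0.12,-1,0],0],
  [[-1.9,0.2,11.1],[-0.12,-1,0],0],
  [[0,0,0],[0,0,0],0],
])

```text
clock: 20.48
eef_pos: [584.7, -280.8, 75.2]
tool_rot: [3.071, 0.001, 1.456]
force: [-3.8, 0.3, -3.1]
width: 9.8
gripper_force: 58.6
```

move_arm([
  [[-2.5,0.3,11],[-0.12,-1,0],0],
  [[-3,0.3,10.8],[-0.12,-1,0],0],
  [[-3.6,0.4,10.6],[-0.12,-1,0],0],
  [[-4.1,0.5,10.4],[-0.12,-1,0],0],
  [[-4.7,0.5,10.2],[-0.12,-1,0],0],
  [[-5.2,0.6,9.9],[-0.12,-1,0],0],
  [[-5.7,0.7,9.6],[-0.12,-1,0],0],
  [[-6.2,0.7,9.3],[-0.12,-1,0],0],
  [[0,0,0],[0,0,0],0],
  [[0,0,0],[0,0,0],0],
])

```text
clock: 21.72
eef_pos: [551.0, -276.8, 156.2]
tool_rot: [2.93, 0.001, 1.456]
force: [0.5, 0.8, -3.8]
width: 10.0
gripper_force: 58.7
```

move_arm([
  [[-6.6,0.8,8.9],[-0.12,-1,0],0],
  [[-7.1,0.8,8.6],[-0.12,-1,0],0],
  [[-7.5,0.9,8.2],[-0.12,-1,0],0],
  [[-7.9,0.9,7.8],[-0.12,-1,0],0],
  [[0,0,0],[0,0,0],0],
  [[0,0,0],[0,0,0],0],
])

```text
clock: 22.48
eef_pos: [522.3, -273.4, 190.3]
tool_rot: [2.858, 0.002, 1.457]
force: [2.7, 1.6, 1.1]
width: 10.0
gripper_force: 58.7
```

move_arm([
  [[-8.3,1,7.3],[-0.12,-1,0],0],
  [[-8.7,1,6.9],[-0.12,-1,0],0],
  [[-9,1,6.4],[-0.12,-1,0],0],
  [[-9.4,1.1,5.9],[-0.12,-1,0],0],
  [[0,0,0],[0,0,0],0],
  [[0,0,0],[0,0,0],0],
  [[0,0,0],[0,0,0],0],
  [[0,0,0],[0,0,0],0],
])

```text
clock: 23.48
eef_pos: [487.2, -269.2, 217.6]
tool_rot: [2.785, 0.002, 1.457]
force: [5.3, 3.1, 3.1]
width: 9.7
gripper_force: 58.6
```

Run:
```python
from h import *
st=status.read_state();print(st)
G=st["eef_pos"]-18.7*R.from_euler('xyz',st["tool_rot"]).as_matrix()[:,2]
print("bar",G,"lid deg by height",np.degrees(np.arcsin((G[2]-44)/216))-.8)
t=cams.get_image("top");ct=cam("top")
b=blobs(t,(22,120,40),(35,255,255),(95,190,195,275))
g=blobs(t,(0,0,90),(179,70,255),(105,200,182,262),40,3)
for x in g: print(cv2.contourArea(x),*ground_rect(ct,x,9))
for n in("parcel",(745,0)),: pass
# where are bystanders vs start: diff of images
d=cv2.absdiff(t,cv2.imread("pics/top0.png")).max(2)
for nm,r in dict(parcel=(205,70,285,130),tape=(338,92,385,140),driver=(132,100,205,142)).items():
    print(nm,(d[r[1]:r[3],r[0]:r[2]]>40).sum())
```

```text
{'clock': 23.475, 'qpos': array([ 0.973,  0.448, -0.59 ,  2.092,  0.367,  0.35 ,  0.033]), 'qd': array([ 0.001,  0.001,  0.001, -0.001, -0.001,  0.001,  0.001]), 'tau': array([  2.666, -37.081,  -1.791, -12.443,   0.467,   0.452,   0.053]), 'eef_pos': array([ 487.176, -269.19 ,  217.557]), 'tool_rot': array([2.785, 0.002, 1.457]), 'force': array([5.293, 3.072, 3.06 ]), 'torque': array([ 0.594, -1.159,  0.204]), 'gripper_force': 58.58359515666962, 'width': 9.747055536622257}
bar [ 480.704 -268.406  235.084] lid deg by height 61.408203821851714
411.0 [459.789 254.942] 125.12677001953125 24.896085739135742 -1.759063720703125
239.0 [503.076 344.538] 79.43751525878906 21.014896392822266 88.8160629272461
parcel 0
tape 0
driver 0
```

```bash
python3 -c "
from cell import ctrl
print(ctrl.finish_job())"
```

```text
the job is handed in; nothing more can be done
None
```

I laid both plates flat and lengthways in their compartments while the case was shut, then raised the lid and handed the job in with the gripper holding it at about 60–61° by my measurement; the parcel, tape roll and screwdriver showed no movement in the top view, the clock read about 23.5 s of the 70 s allowed, and no verdict came back.

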